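# Lock the filler cap on the paint pressure pot

### The arm

A 7-joint arm with a two-finger parallel gripper is mounted at the origin on the work surface. World frame = base frame: x ahead of the robot, y to its left, z up, the work surface at z = 0. Lengths are in m, angles in degrees, forces in N, time in s.
With the tool pointing down it reaches from about 0.425 to 0.825 m from the base axis. Payload 3.6 kg.
Tool frame: the origin (TCP) lies between the finger pads; the fingertips stand 19 mm ahead of it and the grasp point (between the pads) is the TCP (env.finger_overhang is the distance from the TCP to the fingertips, in m); z points along the fingers, y is the direction in which the jaws open and shut (so a half turn about z gives the same grasp; the last joint's range is limited). The gripper opens to 85 mm and grips with 20 to 120 N. Pads are 22 mm wide; open, the fingers measure 114 mm over their backs; the gripper's body (76 mm by 85 mm) begins 54 mm behind the grasp point. The pads swing forward as they close: fully open they stand 13 mm farther back than shut.
Start: joints at [-74.628, 35.231, -0.722, 81.555, 0.464, 63.22, -2.315], TCP at [0.189, 0.622, 0.25] pointing down, gripper open.
Joint ranges: [-178.69, 178.69], [-17.37, 117.87], [-77.05, 75.6], [15.02, 138.74], [-78.02, 258.01], [0.78, 113.62], [-162.83, 162.83]. Speed limits (degrees/s): [159.86, 159.86, 180, 180, 180, 180, 180].

### API

Orientations are given as [roll, pitch, yaw] about the fixed x, y, z axes, in that order (R = Rz(yaw) Ry(pitch) Rx(roll)).
In Python, from workcell import env gives the robot as it stands.
- The arm moves only by the tool move_arm, never from a script. Its argument "rows" is a list of rows, each a list of 7 numbers: the turn, a rotation vector about the world's x, y, z in units of 5 degrees (1.0 is 5 degrees), then the shift along the world's x, y, z in units of 50 mm (1.0 is 50 mm), then the opening, from 0 (shut) to 1 (fully open). A call has 1 to 10 rows; each row shifts and turns the pose as measured when the row begins; what a row does not reach is not made up. A row lasts 1/8 s, in which the tool goes at most 62.5 mm and 10.7 degrees, less where a joint would pass 70% of its speed; a pose out of reach is approached as far as the arm can. A call is refused whole if a number of a shift passes 1 or a number of a turn 1, either way. A call with a gripper value outside its range is refused whole. The fingers move at their own pace and stop on an object; "grip_force" is the grip in N (left out, the last holds). Time passes only in rows, so rows that do not move let the fingers close. It gives the time, the measured TCP pose, the force and the opening at its end, in the units of the state.
- env.read_state(): the state, without advancing time (a new reading comes with each control period).
- env.grab_frame(name): name is "scene" or "top"; returns the picture (400x640x3 uint8, red, green, blue); there is no depth.
- env.camera_info(name): a dict with "intrinsics" (3x3 intrinsics, pixels), "xyz" and "attitude" of the camera in the world. Camera axes: x right, y up, looking along -z (the intrinsics and any distortion apply to the point x, -y, -z); pixel columns grow to the right and rows downward; lengths in m; the calibration is good to about 2 mm. A picture is of the moment at which its call begins. camera_info takes no time and is no camera call.
- env.hand_in(): hands the job in, once; it reports no verdict.
The state is a dict: "time_s": time; "joint_positions": joint angles; "joint_vel": joint speeds; "joint_torque": joint torques, N m; "tool_pos": TCP position; "ee_rot": TCP orientation; "wrist_force": force on the tool from outside, world axes, zero at the start; "torque": the same for the moment, N m; "finger_gap": finger opening in m.
Only numpy, scipy, OpenCV 4.12 (cv2) and the standard library are available. Lean on these libraries where they do the work, as an engineer would, in place of code of your own. Each camera call takes 0.05 s, during which the arm holds its last target.

### The job

Close the paint pressure pot: take the steel cap with the black bar handle and the two side ears, set it gently into the slotted neck of the pot, press it down against the sprung seal and twist it clockwise (seen from above) until its ears have run fully up the hidden ramps and it comes tight against the stop. Do not force it past the stop or lean hard on the pot, leave the smaller cap and the other things on the bench alone, and let go at the end.

Things in the scene. Friction and masses are not known exactly. Their poses are not given: they have to be found in the camera images.
- cap_grip (a point): Centre of the black bar handle on top of the steel cap, on the cap's axis, 54 mm above the cap's underside. Bar 90 mm long (this point's x), 14 mm thick (y), 22 mm high, on a 22 mm stem; its lower edge is 10 mm above the cap's disc (68 mm across, 6 mm thick, underside 27 mm below this point). Cap 0.2 to 0.4 kg, stands on its plug. A half turn about z changes nothing.
- cap_ears (a point): Point on the cap's axis level with its ears: 42 mm below cap_grip, 12 mm above the cap's underside, same axes. The plug is 53 mm across and 27 mm long with a bevelled foot. Two round ears, 8 mm thick, stick out from it along +x and -x, in line with the bar, to 38.5 mm from the axis.
- mouth (a point): Centre of the pot's neck, level with its rim top, 120 mm above the bench; z up. Neck 96 mm across; the flat rim, 4 mm thick, has a round opening 57 mm across and two slots for the ears, 26 degrees wide, along this point's +x and -x, reaching 41 mm from the axis. The cap goes in with its bar along x. Its disc would meet the rim top with cap_grip 27 mm above mouth.
- seal_rest (a point): Centre of the top of the sprung seal plate inside the neck, unpressed: 18 mm below mouth, same axes. The lowered cap's underside meets it with cap_grip 36 mm above mouth. It pushes back 4.5 N at once and 1.5 N more per mm. Pressed 2 mm or more down, the ears are under the rim and the cap can turn clockwise seen from above (yaw decreasing).
- under_rim (a point): Centre of the rim's underside, 4 mm below mouth, same axes. Hidden ramps under it draw the turning ears 5 mm down over 25 degrees to a hard stop. Where the stop lies differs each time: bar 36 to 84 degrees from the slots. At the stop cap_grip is about 29 mm above mouth. Turning takes some 0.1 to 0.3 N m on the ramps; at the stop the moment climbs steeply; over about 0.8 N m is forcing it.
- canister: The pot, fixed to the bench: aluminium drum 140 mm across and 80 mm high on a 156 mm foot plate, neck on top up to 120 mm, a small gauge sticking out 101 mm from the axis along +y, 45 mm up. Origin under its centre on the bench, axes as mouth.
- small_cap_top (a point): Not to be used: a smaller grey plastic cap of another pot, no ears, disc 52 mm across, 48 mm high; the point is the middle of its 46 mm black bar, 40 mm up. It stands at the other of two places on the bench.
- screwdriver: Bystander, lying. Origin under its middle.
- wrench: Bystander, lying. Origin under its middle.
- jar: Bystander: glass jar 68 mm across, 85 mm high. Origin under its centre.
- mug: Bystander: white mug 76 mm across, 88 mm high. Origin under its centre.
- tape_roll: Bystander: black disc-shaped roll 90 mm across, 24 mm high. Origin under its centre.
Things that resemble listed ones, but are neither listed nor needed, are in the scene too. Leave any green or turquoise look-alike of the part that bears cap_grip alone.

How it is judged (in metres and radians):
On the way:
1. the cap sits in the neck, its ears down through the slots (horizontal distance between cap_grip and mouth below 0.006 m and z of cap_grip in the frame of mouth below 0.0395 m and angle between cap_grip's own z axis and vertical below 0.12 rad), for 0.1 s.
At the end, for the whole second after the job is handed in: The cap sits upright (within 4 degrees) and centred (within 6 mm) in the neck, twisted at least 29 degrees from the slots and drawn down by the ramps to the tight height: cap_grip at most 30 mm above mouth (29 when fully tight), with the robot clear of it (horizontal distance between cap_grip and mouth below 0.006 m and z of cap_grip in the frame of mouth between 0.024 and 0.03 m and angle between cap_grip's own z axis and vertical below 0.07 rad and angle between the x axis of cap_grip and the x axis of mouth, either way round above 0.5 rad); the robot touches nothing.
It fails at once if the pot, its ramps or its stop are loaded with more than 50 N (cap forced, or leaned on) (contact force between anything else and canister above 50 N).
It fails at once if a bystander (smaller cap, screwdriver, wrench, jar, mug or roll) is moved by more than 15 mm (distance of any of small_cap_top, screwdriver, wrench, jar, mug, tape_roll from where it was at the start of the episode above 0.015 m).
It also fails if it takes over 64 s, if anything falls off the work surface, if the arm or the gripper's body presses on something with over 40 N, if the wrist force passes 120 N, or if a joint passes its speed limit or range.

## Working session

There is one attempt and no reset: what is moved stays moved. The work goes in short steps, Python scripts to look and compute and a tool call to move; the robot and the scene stay as the last step left them, time stands still between calls to the robot, and variables do not carry over. Pictures are saved under pics/ and viewed, and the job is handed in when it is done.

Besides the shell and the picture viewer there is one more tool, called after "Call:" as name(argument=value, ...), one argument or row to a line, values as JSON. move_arm: Moves the arm, as the interface text tells. Its arguments: {"type":"object","properties":{"rows":{"type":"array"},"grip_force":{"type":"number"}},"required":["rows"]}

```bash
ls; mkdir -p pics; python3 - <<'E'
from workcell import env
import cv2
print(env.read_state())
for n in("scene","top"):
    c=env.camera_info(n);print(n,c)
    cv2.imwrite(f"pics/{n}0.png",env.grab_frame(n)[:,:,::-1])
E
```

```text
pics
{'time_s': 0.0, 'joint_positions': array([-74.62650223,  35.28976909,  -0.72555328,  81.64049937,
         0.46693401,  63.21886901,  -2.31380436]), 'joint_vel': array([-0.08239847, -0.04963588,  0.03447935, -0.01734397,  0.13043995,
       -0.0369943 , -0.04743572]), 'joint_torque': array([ 6.03250210e-04, -4.69219458e+01,  2.59245420e-01, -1.71034402e+01,
        9.94324480e-03,  9.45779029e-03, -2.05397235e-06]), 'tool_pos': array([0.18864065, 0.62128542, 0.24913683]), 'ee_rot': array([-1.79853812e+02,  3.06002435e-03,  1.63116402e+02]), 'wrist_force': array([ 0.02579876, -0.26508067, -0.42751814]), 'torque': array([0.0233446 , 0.01776239, 0.0492799 ]), 'finger_gap': 0.08563896377201428}
scene {'intrinsics': array([[389.22590771,   0.        , 318.08114429],
       [  0.        , 389.22590771, 200.18311702],
       [  0.        ,   0.        ,   1.        ]]), 'xyz': array([1.14671514, 0.54019731, 0.82706057]), 'attitude': array([ 48.67094237,  -0.65221707, 130.52112182])}
top {'intrinsics': array([[437.97819604,   0.        , 315.27085588],
       [  0.        , 437.97819604, 195.14611988],
       [  0.        ,   0.        ,   1.        ]]), 'xyz': array([0.41053869, 0.009499  , 1.20695421]), 'attitude': array([  7.92082642,  -0.48830128, -90.01944761])}
```

View pics/scene0.png

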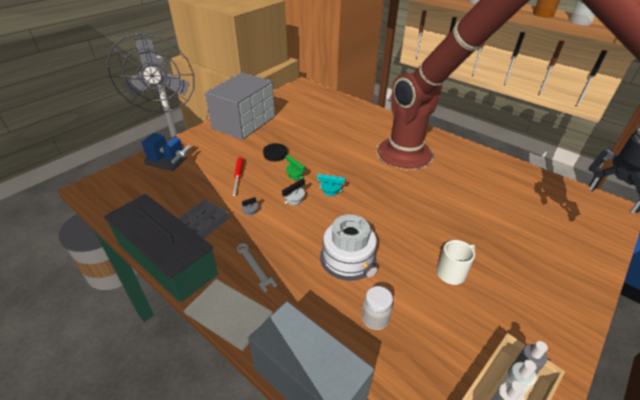

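View pics/top0.png

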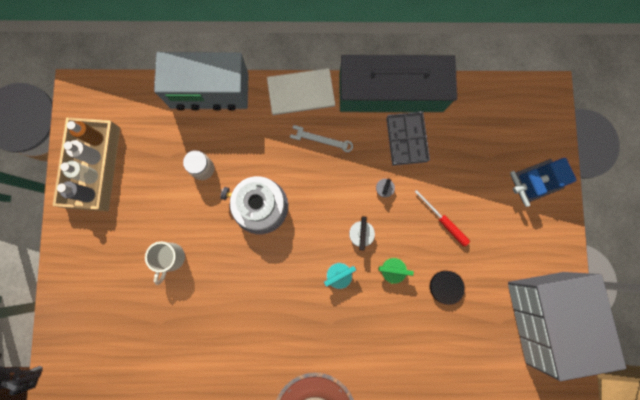

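The top view shows four possible caps:
- (363,234): steel with a long black bar. This fits the description.
- (386,188): small and grey, the smaller cap.
- (340,276): turquoise look-alike.
- (395,271): green look-alike.

I'll confirm the choice with crops.

```bash
cat > h.py <<'E'
import numpy as np,cv2
from scipy.spatial.transform import Rotation as R
from workcell import env
def cam(n):
    c=env.camera_info(n); return np.array(c['intrinsics']),np.array(c['xyz']),R.from_euler('xyz',c['attitude'],degrees=True).as_matrix()
def proj(n,P):
    K,t,M=cam(n); p=(np.atleast_2d(P)-t)@M; p=p*[1,-1,-1]; q=p@K.T; return q[:,:2]/q[:,2:]
def ray(n,uv,z):
    K,t,M=cam(n); d=np.linalg.inv(K)@[uv[0],uv[1],1]; d=M@(d*[1,-1,-1]); return t+d*(z-t[2])/d[2]
E
python3 - <<'E'
import cv2,numpy as np
from h import *
t=cv2.imread('pics/top0.png');s=cv2.imread('pics/scene0.png')
f=lambda im,x,y,w,h,k:cv2.resize(im[y:y+h,x:x+w],None,fx=k,fy=k,interpolation=cv2.INTER_CUBIC)
a=f(t,320,170,80,60*2,5)[:600]
cv2.imwrite('pics/c1.png',np.hstack([f(t,335,205,50,60,8),f(s,270,165,50,60,8)]))
cv2.imwrite('pics/c2.png',np.hstack([f(t,215,165,80,80,5),f(s,310,205,80,80,5)]))
for uv,z in(((363,234),.054),((386,188),.04),((257,202),.12)):print(ray('top',uv,z))
for uv,z in(((293,187),.054),((352,230),.12)):print(ray('scene',uv,z))
E
```

```text
[ 0.46797138 -0.1257801   0.054     ]
[ 0.59254425 -0.19148791  0.04      ]
[0.54436582 0.14572388 0.12      ]
[ 0.4770011  -0.12374462  0.054     ]
[0.56054562 0.16285324 0.12      ]
```

View pics/c1.png

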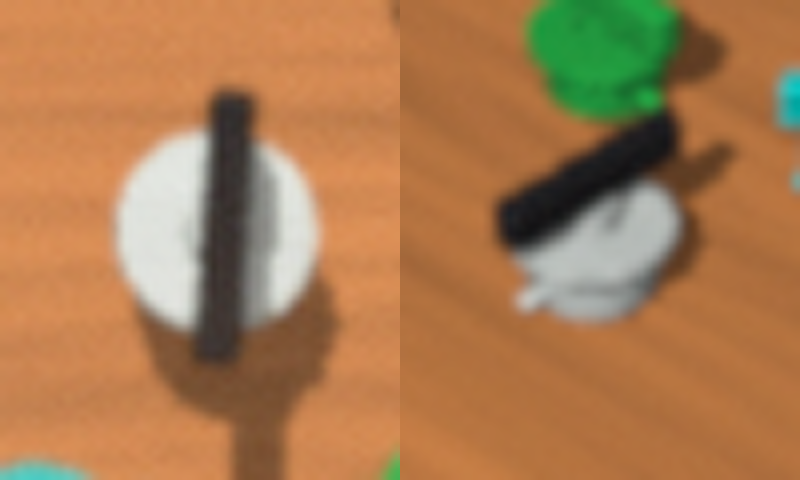

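View pics/c2.png

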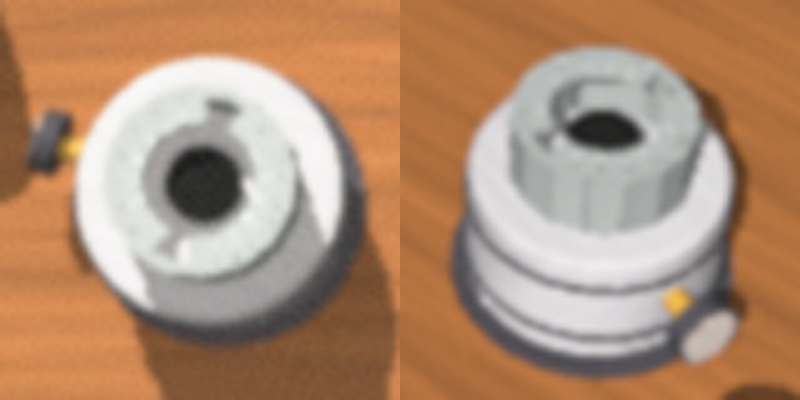

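The crop confirms it: the steel cap with ears and a long black bar is at top (363,234), scene (293,187). Next I'll fit the bar and the pot neck in both cameras.

```bash
cat > fit.py <<'E'
from h import *
from scipy.optimize import minimize
def barbox(x,y,yaw,zc=.054):
    c,s=np.cos(yaw),np.sin(yaw)
    return np.array([[x+c*a-s*b,y+s*a+c*b,zc+d] for a in(-.045,.045) for b in(-.007,.007) for d in(-.011,.011)])
def hullmask(pts,x0,y0,w,h,k):
    m=np.zeros((h*k,w*k),np.uint8)
    q=((pts-[x0,y0]+.5)*k-.5); hu=cv2.convexHull(q.astype(np.float32))
    cv2.fillConvexPoly(m,np.round(hu*16).astype(np.int32),1,shift=4); return m>0
def fitbar(imgs,boxes,p0,zc=.054,thr=75,k=6):
    dark={}
    for n,(x0,y0,w,h) in boxes.items():
        g=imgs[n][y0:y0+h,x0:x0+w].max(2); dark[n]=cv2.resize(g,None,fx=k,fy=k,interpolation=cv2.INTER_CUBIC)<thr
    def cost(p):
        c=0
        for n,(x0,y0,w,h) in boxes.items():
            m=hullmask(proj(n,barbox(p[0],p[1],p[2],zc)),x0,y0,w,h,k); d=dark[n]
            c-= (m&d).sum()/(m|d).sum()
        return c/len(boxes)
    best=None
    for dy in(-.15,0,.15):
        S=np.array([p0]*4,float); S[:,2]+=dy; S[1,0]+=.01;S[2,1]+=.01;S[3,2]+=.2
        r=minimize(cost,p0,method='Nelder-Mead',options=dict(initial_simplex=S,xatol=1e-5,fatol=1e-5))
        if best is None or r.fun<best.fun:best=r
    return best
E
python3 - <<'E'
from fit import *
I={n:cv2.imread(f'pics/{n}0.png') for n in('scene','top')}
B={'top':(343,208,40,52),'scene':(276,170,36,32)}
for sel in(['top'],['scene'],['top','scene']):
    r=fitbar(I,{n:B[n] for n in sel},[.47,-.125,0.0]); print(sel,r.x[:2],np.degrees(r.x[2]),r.fun)
# neck
def sample(n,P):
    q=proj(n,P).astype(np.float32); g=I[n].astype(np.float32).mean(2)
    return cv2.remap(g,q[:,0].reshape(-1,1),q[:,1].reshape(-1,1),cv2.INTER_LINEAR).ravel()
th=np.radians(np.arange(0,360,2))
def ring(x,y,r,a,z=.12):return np.c_[x+r*np.cos(a),y+r*np.sin(a),0*a+z]
def score(p,n,slot=True):
    x,y,w=p
    d=np.degrees(th); rel=np.abs((d+90)%180-90)
    ns=th[rel>18]+w; sl=np.radians(np.r_[-9:10:3,171:190:3])+w
    s=0
    for r in(.032,.036,.040): s+=sample(n,ring(x,y,r,ns)).mean()/3
    for r in(.025,.027): s-=sample(n,ring(x,y,r,th)).mean()/2
    for r in(.033,.036,.039): s-=.5*sample(n,ring(x,y,r,sl)).mean()/3
    return -s
for n in('top','scene'):
    best=min((minimize(score,[x,y,w],args=(n,),method='Nelder-Mead',options=dict(initial_simplex=[[x,y,w],[x+.008,y,w],[x,y+.008,w],[x,y,w+.15]])) for x in(.54,.55,.56) for y in(.14,.15,.16) for w in(-.5,-.3,-.1)),key=lambda r:r.fun)
    print(n,best.x[:2],np.degrees(best.x[2]),best.fun)
E
```

```text
['top'] [ 0.47041568 -0.12488976] -7.947760690457977 -0.5721417873190214
['scene'] [ 0.47623954 -0.12243486] 1.985214385281592 -0.7124721895039916
['top', 'scene'] [ 0.47199732 -0.12375604] -1.278260083285721 -0.6334922103817056Traceback (most recent call last):
  File "<stdin>", line 22, in <module>
  File "<stdin>", line 22, in <genexpr>
    res = _minimize_neldermead(fun, x0, args, callback, bounds=bounds,
                               **options)
    fxcc = func(xcc)
    fx = function(np.copy(x), *(wrapper_args + args))
  File "<stdin>", line 19, in score
  File "<stdin>", line 8, in sample
  File "h.py", line 7, in proj
    K,t,M=cam(n); p=(np.atleast_2d(P)-t)@M; p=p*[1,-1,-1]; q=p@K.T; return q[:,:2]/q[:,2:]
          ~~~^^^
  File "h.py", line 5, in cam
    c=env.camera_info(n); return np.array(c['intrinsics']),np.array(c['xyz']),R.from_euler('xyz',c['attitude'],degrees=True).as_matrix()
ValueError: time passes only in moves, steps and waits
```

```bash
python3 - <<'E'
from h import *
import json
d={n:{k:np.array(v).tolist() for k,v in env.camera_info(n).items()} for n in('scene','top')}
json.dump(d,open('cams.json','w'));print(d['top'].keys())
E
sed -i "s/c=env.camera_info(n); return/c=CAMS[n]; return/; s/^def cam/import json\nCAMS=json.load(open('cams.json'))\ndef cam/" h.py
cat > ov.py <<'E'
from fit import *
I={n:cv2.imread(f'pics/{n}0.png') for n in('scene','top')}
B={'top':(343,208,40,52),'scene':(276,170,36,32)}
for thr in(75,95,110):
  for sel in(['top'],['scene'],['top','scene']):
    r=fitbar(I,{n:B[n] for n in sel},[.47,-.125,0.0],thr=thr); print(thr,sel,r.x[:2],np.degrees(r.x[2]),r.fun)
out=[]
for n in B:
    x0,y0,w,h=B[n];k=9
    im=cv2.resize(I[n][y0:y0+h,x0:x0+w],None,fx=k,fy=k,interpolation=cv2.INTER_CUBIC)
    q=(proj(n,barbox(*r.x))-[x0,y0]+.5)*k-.5
    cv2.polylines(im,[cv2.convexHull(q.astype(np.float32)).astype(int)],True,(0,0,255),1)
    o=np.zeros((470,370,3),np.uint8);o[:im.shape[0],:im.shape[1]]=im[:470,:370];out.append(o)
cv2.imwrite('pics/ov.png',np.hstack(out))
E
python3 ov.py
```

```text
dict_keys(['intrinsics', 'xyz', 'attitude'])
75 ['top'] [ 0.47041568 -0.12488976] -7.947760690457977 -0.5721417873190214
75 ['scene'] [ 0.47623954 -0.12243486] 1.985214385281592 -0.7124721895039916
75 ['top', 'scene'] [ 0.47199732 -0.12375604] -1.278260083285721 -0.6334922103817056
95 ['top'] [ 0.46911958 -0.12525039] -5.500962421827418 -0.7450031036623216
95 ['scene'] [ 0.4757483  -0.12158503] -1.0315373923779894 -0.7267015706806282
95 ['top', 'scene'] [ 0.47100512 -0.12418339] -4.454765705756327 -0.7251596479152856
110 ['top'] [ 0.46869313 -0.12525816] -4.846326181355808 -0.8454545454545455
110 ['scene'] [ 0.47509056 -0.12254518] -1.7698758664606462 -0.6201465201465202
110 ['top', 'scene'] [ 0.46983075 -0.12492698] -4.163871085200326 -0.7063774964979572
```

View pics/ov.png

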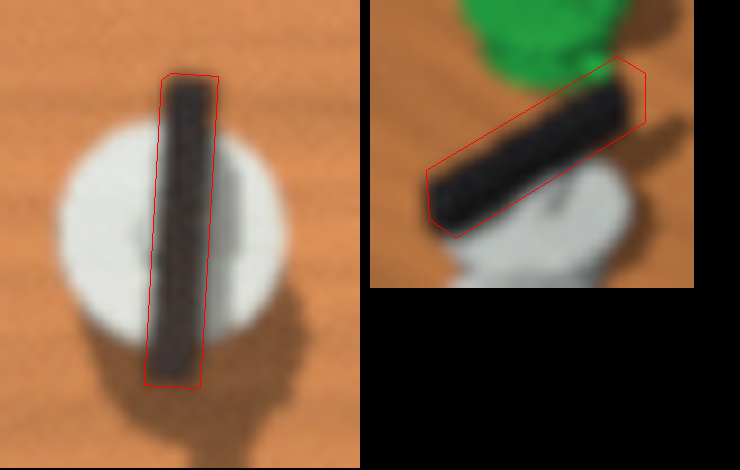

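```bash
cat > neck.py <<'E'
from fit import *
I={n:cv2.imread(f'pics/{n}0.png') for n in('scene','top')}
G={n:I[n].astype(np.float32).mean(2) for n in I}
def sample(n,P):
    q=proj(n,P).astype(np.float32)
    return cv2.remap(G[n],q[:,0].reshape(-1,1),q[:,1].reshape(-1,1),cv2.INTER_LINEAR).ravel()
th=np.radians(np.arange(0,360,2))
def ring(x,y,r,a,z=.12):return np.c_[x+r*np.cos(a),y+r*np.sin(a),0*a+z]
def score(p,n):
    x,y,w=p
    d=np.degrees(th); rel=np.abs((d+90)%180-90)
    ns=th[rel>18]+w; sl=np.radians(np.r_[-9:10:3,171:190:3])+w
    s=0
    for r in(.032,.036,.040): s+=sample(n,ring(x,y,r,ns)).mean()/3
    for r in(.025,.027): s-=sample(n,ring(x,y,r,th)).mean()/2
    for r in(.033,.036,.039): s-=.5*sample(n,ring(x,y,r,sl)).mean()/3
    return -s
out=[]
for n,(x0,y0,w,h) in(('top',(215,165,80,80)),('scene',(310,205,80,80))):
    best=min((minimize(score,[x,y,a],args=(n,),method='Nelder-Mead',options=dict(initial_simplex=[[x,y,a],[x+.008,y,a],[x,y+.008,a],[x,y,a+.15]])) for x in(.54,.55,.56) for y in(.14,.15,.16) for a in(-.5,-.3,-.1)),key=lambda r:r.fun)
    print(n,best.x[:2],np.degrees(best.x[2]),best.fun)
    k=5;im=cv2.resize(I[n][y0:y0+h,x0:x0+w],None,fx=k,fy=k,interpolation=cv2.INTER_CUBIC)
    x,y,a=best.x
    def dr(P,c):
        q=(proj(n,P)-[x0,y0]+.5)*k-.5; cv2.polylines(im,[np.round(q).astype(int)],False,c,1)
    dr(ring(x,y,.0285,th),(0,0,255));dr(ring(x,y,.048,th),(255,0,0));
    for o in(0,np.pi):
        dr(ring(x,y,.041,a+o+np.radians(np.arange(-13,14))),(0,255,0))
    dr(np.array([[x,y,.05],[x-.101*np.sin(a),y+.101*np.cos(a),.045]]),(255,0,255))
    dr(ring(x,y,.07,th,.08),(0,255,255))
    out.append(im)
cv2.imwrite('pics/neck.png',np.hstack(out))
print(proj('top',[[.189,.622,.25],[.189,.5,.25]]),proj('scene',[[.189,.622,.25]]))
E
python3 neck.py
```

```text
top [0.52045021 0.15774698] -8.855266757320557 14.363584518432617
scene [0.54515196 0.17733315] -39.886777429947294 10.321831703186035
[[ 17.27453328 363.59268192]
 [ 76.12907408 363.45070453]] [[613.52577949 197.34100125]]
```

View pics/neck.png

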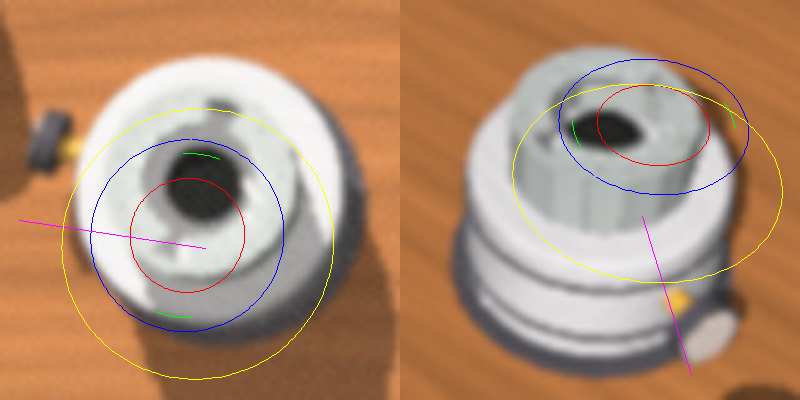

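```bash
python3 - <<'E'
import cv2,numpy as np
t=cv2.imread('pics/top0.png');s=cv2.imread('pics/scene0.png')
def f(im,x,y,w,h,k):
    c=cv2.resize(im[y:y+h,x:x+w],None,fx=k,fy=k,interpolation=cv2.INTER_CUBIC)
    c=cv2.createCLAHE(3,(3,3)).apply(cv2.cvtColor(c,cv2.COLOR_BGR2GRAY)); c=cv2.cvtColor(c,cv2.COLOR_GRAY2BGR)
    for i in range(0,w,10):
        cv2.putText(c,str(x+i),(i*k,8),0,.3,(0,255,255),1);cv2.line(c,(i*k,0),(i*k,h*k),(0,200,255) ,1) if 0 else None
        cv2.circle(c,(i*k,0),2,(0,0,255),-1)
    for i in range(0,h,10): cv2.putText(c,str(y+i),(0,i*k+4),0,.3,(0,0,255),1)
    return c
cv2.imwrite('pics/n1.png',f(t,232,175,50,50,12))
cv2.imwrite('pics/n2.png',f(s,325,210,50,48,12))
E
```

```text
(no output)
```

View pics/n1.png

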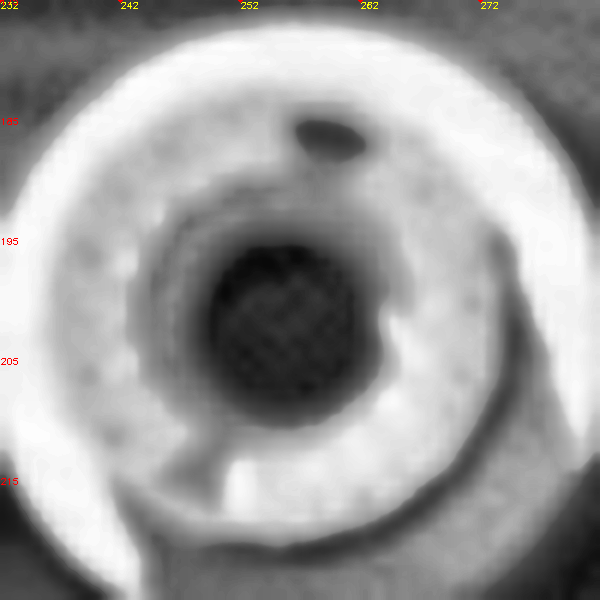

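View pics/n2.png

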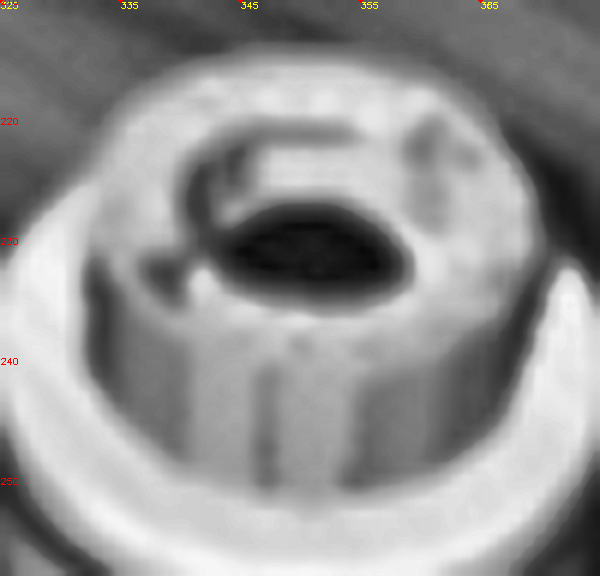

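```bash
cat > ovn.py <<'E'
import sys
from fit import *
th=np.radians(np.arange(0,361,2))
def ring(x,y,r,a,z=.12):return np.c_[x+r*np.cos(a),y+r*np.sin(a),0*a+z]
def ov(I,poses,name,k=6,boxes={'top':(210,160,66,80),'scene':(318,206,66,80)}):
    out=[]
    for n,(x0,y0,w,h) in boxes.items():
        im=cv2.resize(I[n][y0:y0+h,x0:x0+w],None,fx=k,fy=k,interpolation=cv2.INTER_CUBIC)
        x,y,a=poses[n]; a=np.radians(a)
        def dr(P,c):
            q=(proj(n,P)-[x0,y0]+.5)*k-.5; cv2.polylines(im,[np.round(q).astype(int)],False,c,1,cv2.LINE_AA)
        dr(ring(x,y,.0285,th),(0,0,255));dr(ring(x,y,.048,th),(255,0,0))
        for o in(0,np.pi):
            e=np.radians(13); A=np.array([x,y,.12])
            P=[A+[r*np.cos(a+o+q),r*np.sin(a+o+q),0] for r,q in((.0285,-e),(.041,-e),(.041,0),(.041,e),(.0285,e))]
            dr(np.array(P),(0,200,0))
        dr(np.array([[x-.07*np.sin(a),y+.07*np.cos(a),.045],[x-.101*np.sin(a),y+.101*np.cos(a),.045]]),(255,0,255))
        dr(ring(x,y,.07,th,.08),(0,200,200));dr(ring(x,y,.078,th,.0),(200,200,0))
        out.append(im)
    cv2.imwrite(name,np.hstack(out))
E
python3 - <<'E'
from ovn import *
I={n:cv2.imread(f'pics/{n}0.png') for n in('scene','top')}
a=ray('top',(253.9,200.5),.12);b=ray('scene',(350.3,225.8),.12);print(a,b)
g1=ray('top',(215+48/5-.4,165+142/5-.4),.045);g2=ray('scene',(371.6,271.6),.045);print(g1,g2)
for c,g in((a,g1),(b,g2)): print(np.linalg.norm((g-c)[:2]),np.degrees(np.arctan2(g[1]-c[1],g[0]-c[0]))-90)
ov(I,{'top':(a[0],a[1],-22),'scene':(b[0],b[1],-22)},'pics/ovn1.png')
E
```

```text
[0.54813588 0.15352851 0.12      ] [0.55137308 0.15056618 0.12      ]
[0.57779759 0.24322501 0.045     ] [0.58319769 0.24786399 0.045     ]
0.09447369543898419 -18.298519108356757
0.10237025637674528 -18.112119749904778
```

View pics/ovn1.png

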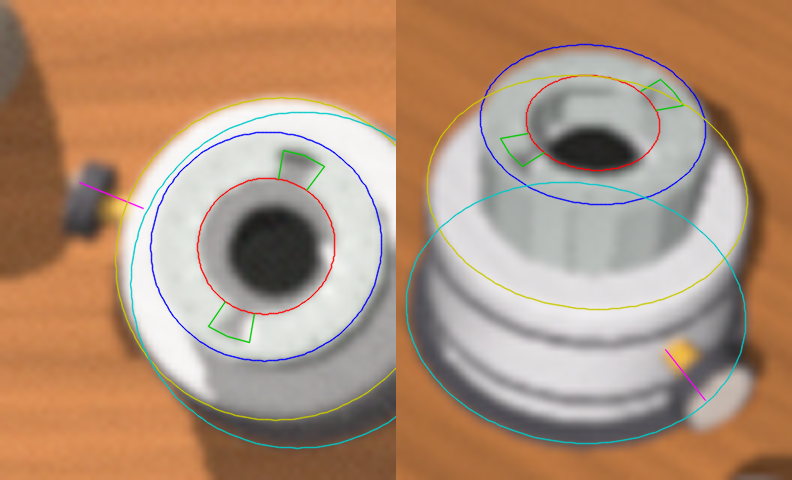

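The overlay fits both views. The pot centre is about (0.5495, 0.152) with slot yaw about -19 to -20°, and the gauge direction agrees at -18°. The cap is at about (0.471, -0.124) with yaw about -4°. Moving towards the cap.

Call:
move_arm(
  rows=[
    [0, 0, 0, 0.55, -0.87, 0, 0.8],
    [0, 0, 0, 0.55, -0.87, 0, 0.8],
    [0, 0, 0.5, 0.55, -0.87, 0, 0.8],
    [0, 0, 0.5, 0.55, -0.87, 0, 0.8],
    [0, 0, 0.5, 0.55, -0.87, 0, 0.8],
    [0, 0, 0.5, 0.55, -0.87, 0, 0.8],
    [0, 0, 0.5, 0.55, -0.87, 0, 0.8],
    [0, 0, 0, 0.55, -0.87, 0, 0.8],
    [0, 0, 0, 0.55, -0.87, 0, 0.8],
    [0, 0, 0, 0.55, -0.87, 0, 0.8],
  ],
  grip_force=40,
)

```text
time_s: 1.35
tool_pos: [0.4646, 0.1739, 0.2446]
ee_rot: [-179.6, -0.3, 176.7]
wrist_force: [1.0, 0.1, -0.9]
finger_gap: 0.0681
```

Call:
move_arm(
  rows=[
    [0, 0, 0, 0.05, -0.9, 0, 0.8],
    [0, 0, 0, 0.05, -0.9, 0, 0.8],
    [0, 0, 0, 0, -0.9, 0, 0.8],
    [0, 0, 0, 0, -0.9, 0, 0.8],
    [0, 0, 0, 0, -0.9, 0, 0.8],
    [0, 0, 0, 0, -0.9, 0, 0.8],
    [0, 0, 0, 0, -0.4, -0.3, 0.8],
    [0, 0, 0, 0, 0, -0.7, 0.8],
    [0, 0, 0, 0, 0, -0.7, 0.8],
    [0, 0, 0, 0, 0, 0, 0.8],
  ],
)

```text
time_s: 2.6
tool_pos: [0.4687, -0.1326, 0.1558]
ee_rot: [-179.4, -0.3, 175.9]
wrist_force: [0.3, -0.4, 0.3]
finger_gap: 0.0683
```

```bash
python3 - <<'E'
from h import *
for n in("scene","top"):
    cv2.imwrite(f"pics/{n}1.png",env.grab_frame(n)[:,:,::-1])
s=env.read_state();print(s['tool_pos'],s['ee_rot'],s['joint_positions'])
a=cv2.imread('pics/top1.png')[140:300,270:430];b=cv2.imread('pics/scene1.png')[90:250,210:370]
cv2.imwrite('pics/v1.png',cv2.resize(np.hstack([a,b]),None,fx=2.5,fy=2.5,interpolation=cv2.INTER_CUBIC))
E
```

```text
[ 0.47097662 -0.13295562  0.15829187] [-1.79338142e+02  3.36308360e-02  1.75938221e+02] [ 10.38544388  28.3329187    3.50547658 114.15436148  -1.67089521
  37.4278721  100.73359901]
```

View pics/v1.png

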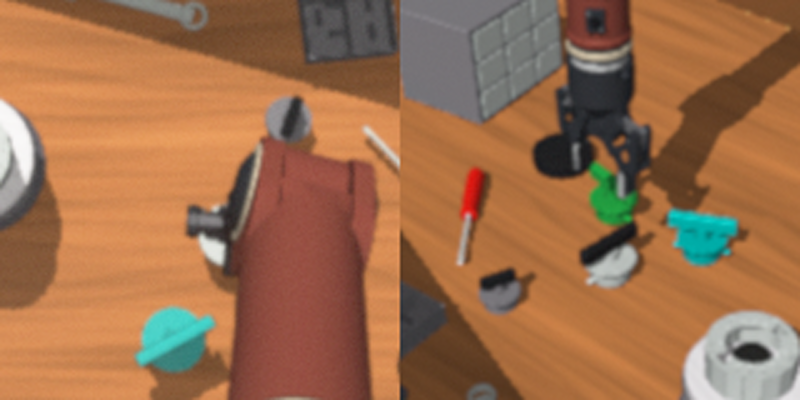

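The arm hides the cap from above. In the scene view the steel cap is at crop (610,255) and the fingers are approaching it. I'll fix y and descend.

Call:
move_arm(
  rows=[
    [0, 0, 0, 0.02, 0.18, -0.3, 0.8],
    [0, 0, 0, 0, 0, -0.5, 0.8],
    [0, 0, 0, 0, 0, -0.5, 0.8],
    [0, 0, 0, 0, 0, 0, 0.8],
  ],
)

```text
time_s: 3.2
tool_pos: [0.4781, -0.1239, 0.0989]
ee_rot: [-179.2, 1.0, 176.1]
wrist_force: [0.5, -0.1, 0.4]
finger_gap: 0.0682
```

```bash
python3 - <<'E'
from h import *
n='scene';cv2.imwrite(f"pics/{n}2.png",env.grab_frame(n)[:,:,::-1])
s=env.read_state();print(s['tool_pos'],s['ee_rot'])
b=cv2.imread('pics/scene2.png')[130:230,240:350]
b=cv2.resize(b,None,fx=6,fy=6,interpolation=cv2.INTER_CUBIC)
p=proj('scene',[s['tool_pos'],s['tool_pos']-[0,0,.019],[.471,-.124,.065]]);print(p)
for q in p: cv2.circle(b,tuple(np.round((q-[240,130]+.5)*6).astype(int)),4,(0,0,255),1)
cv2.imwrite('pics/v2.png',b)
E
```

```text
[ 0.47902657 -0.12418326  0.09991349] [-179.21748699    1.11636338  176.04415786]
[[291.96793879 175.59495774]
 [292.17124086 180.4898656 ]
 [294.15320271 183.31641853]]
```

View pics/v2.png

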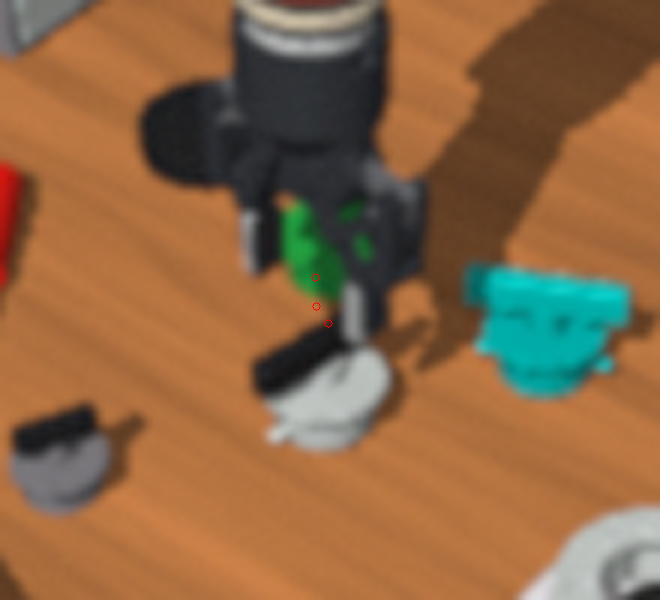

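```bash
cat > d.py <<'E'
import sys
from h import *
# target x y z yaw (deg); prints total units [rot/5deg, shift/50mm], and wrench
x,y,z,w=map(float,sys.argv[1:5]); s=env.read_state()
Rt=R.from_euler('xyz',[180,0,w],degrees=True); Rc=R.from_euler('xyz',s['ee_rot'],degrees=True)
print('rot',np.round(np.degrees((Rt*Rc.inv()).as_rotvec())/5,2),'shift',np.round((np.array([x,y,z])-s['tool_pos'])/.05,3))
print('t',s['time_s'],'pos',np.round(s['tool_pos'],4),'rpy',np.round(s['ee_rot'],2),'F',np.round(s['wrist_force'],1),'M',np.round(s['torque'],2),'gap',round(s['finger_gap'],4),'q7',s['joint_positions'][6])
E
python3 d.py .472 -.124 .058 176
```

```text
rot [ 0.17  0.21 -0.01] shift [-0.141  0.004 -0.838]
t 3.25 pos [ 0.479  -0.1242  0.0999] rpy [-179.22    1.12  176.04] F [ 0.9 -1.3  0.5] M [0.06 0.05 0.04] gap 0.0684 q7 99.99464739281453
```

Call:
move_arm(
  rows=[
    [0.17, 0.2, 0, -0.14, 0, 0, 0.8],
    [0, 0, 0, 0, 0, -0.3, 0.8],
    [0, 0, 0, 0, 0, -0.3, 0.8],
    [0, 0, 0, 0, 0, 0, 0.8],
  ],
)

```text
time_s: 3.75
tool_pos: [0.4739, -0.1251, 0.072]
ee_rot: [-180.0, 0.4, 176.0]
wrist_force: [-0.1, -0.5, -0.1]
finger_gap: 0.0682
```

```bash
python3 d.py .472 -.124 .058 176
```

```text
rot [0.01 0.09 0.  ] shift [-0.038  0.023 -0.279]
t 3.75 pos [ 0.4739 -0.1251  0.072 ] rpy [-179.98    0.43  176.  ] F [-0.1 -0.5 -0.1] M [ 0.02  0.01 -0.06] gap 0.0682 q7 100.98358384867265
```

Call:
move_arm(
  rows=[
    [0, 0.1, 0, -0.05, 0.02, -0.14, 0.8],
    [0, 0, 0, 0, 0, -0.14, 0.8],
    [0, 0, 0, 0, 0, 0, 0.8],
  ],
)

```text
time_s: 4.12
tool_pos: [0.4717, -0.1241, 0.0575]
ee_rot: [-179.9, -0.0, 176.0]
wrist_force: [0.7, 0.1, -0.4]
finger_gap: 0.0685
```

```bash
python3 d.py .472 -.124 .058 176
```

```text
rot [ 0.01 -0.01 -0.  ] shift [0.007 0.002 0.011]
t 4.125 pos [ 0.4717 -0.1241  0.0575] rpy [-1.7994e+02 -5.0000e-02  1.7600e+02] F [ 0.7  0.1 -0.4] M [ 0.05 -0.05  0.  ] gap 0.0685 q7 100.89040305642699
```

Call:
move_arm(
  rows=[
    [0, 0, 0, 0, 0, 0, 0.4],
    [0, 0, 0, 0, 0, 0, 0.2],
    [0, 0, 0, 0, 0, 0, 0],
    [0, 0, 0, 0, 0, 0, 0],
    [0, 0, 0, 0, 0, 0, 0],
    [0, 0, 0, 0, 0, 0, 0],
    [0, 0, 0, 0, 0, 0, 0],
  ],
  grip_force=60,
)

```text
time_s: 5.0
tool_pos: [0.472, -0.125, 0.0581]
ee_rot: [-179.9, 0.0, 176.0]
wrist_force: [0.7, -1.6, 0.5]
finger_gap: 0.0178
```

```bash
python3 d.py .472 -.124 .058 176
```

```text
rot [0.02 0.01 0.01] shift [-0.     0.02  -0.003]
t 5.0 pos [ 0.472  -0.125   0.0581] rpy [-1.7988e+02  4.0000e-02  1.7595e+02] F [ 0.7 -1.6  0.5] M [-0.05  0.02  0.01] gap 0.0178 q7 100.88434834741369
```

Call:
move_arm(
  rows=[
    [0, 0, 0, 0, 0, 0, 0],
    [0, 0, 0, 0, 0, 0, 0],
  ],
)

```text
time_s: 5.25
tool_pos: [0.472, -0.125, 0.0581]
ee_rot: [-179.9, 0.0, 175.9]
wrist_force: [0.3, -0.8, -0.9]
finger_gap: 0.0174
```

```bash
python3 - <<'E'
from h import *
for n in('scene','top'):cv2.imwrite(f"pics/{n}3.png",env.grab_frame(n)[:,:,::-1])
b=cv2.imread('pics/scene3.png')[140:220,250:340]
cv2.imwrite('pics/v3.png',cv2.resize(b,None,fx=7,fy=7,interpolation=cv2.INTER_CUBIC))
E
python3 d.py .472 -.124 .058 176
```

```text
rot [0.02 0.01 0.01] shift [ 0.     0.02  -0.003]
t 5.35 pos [ 0.472  -0.125   0.0582] rpy [-1.7988e+02  4.0000e-02  1.7595e+02] F [ 1.1 -0.4  0.6] M [0.02 0.07 0.01] gap 0.0181 q7 100.88423619614531
```

View pics/v3.png

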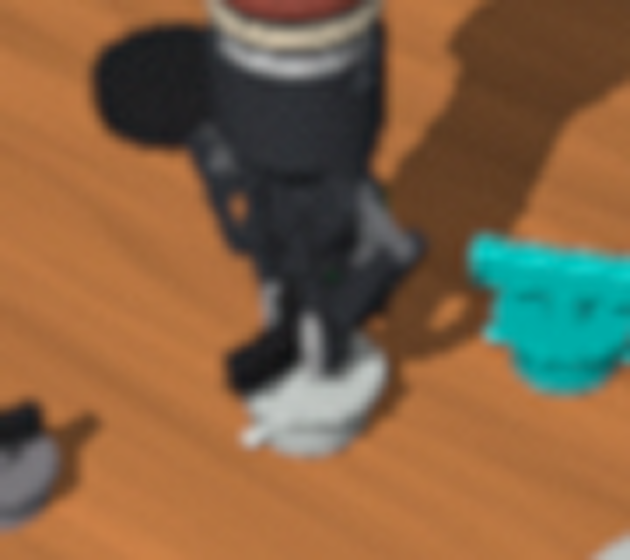

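The fingers hold the bar (scene about (292,192)). I'll lift and look.

Call:
move_arm(
  rows=[
    [0, 0, 0, 0, 0, 0.1, 0],
    [0, 0, 0, 0, 0, 0.3, 0],
    [0, 0, 0, 0, 0, 0.7, 0],
    [0, 0, 0, 0, 0, 0.9, 0],
    [0, 0, 0, 0, 0, 0.9, 0],
    [0, 0, 0, 0, 0, 0.5, 0],
    [0, 0, 0, 0, 0, 0, 0],
  ],
)

```text
time_s: 6.22
tool_pos: [0.4682, -0.1228, 0.2357]
ee_rot: [180.0, -0.2, 176.0]
wrist_force: [-0.3, -0.1, -4.5]
finger_gap: 0.0179
```

```bash
python3 d.py .5495 .152 .215 161; python3 - <<'E'
from h import *
for n in('scene',):cv2.imwrite(f"pics/{n}4.png",env.grab_frame(n)[:,:,::-1])
b=cv2.imread('pics/scene4.png')[90:190,240:350]
cv2.imwrite('pics/v4.png',cv2.resize(b,None,fx=6,fy=6,interpolation=cv2.INTER_CUBIC))
E
```

```text
rot [-0.01 -0.03 -3.01] shift [ 1.626  5.496 -0.415]
t 6.225 pos [ 0.4682 -0.1228  0.2357] rpy [ 1.8000e+02 -1.7000e-01  1.7604e+02] F [-0.3 -0.1 -4.5] M [0.03 0.01 0.02] gap 0.0179 q7 99.94127630541402
```

View pics/v4.png

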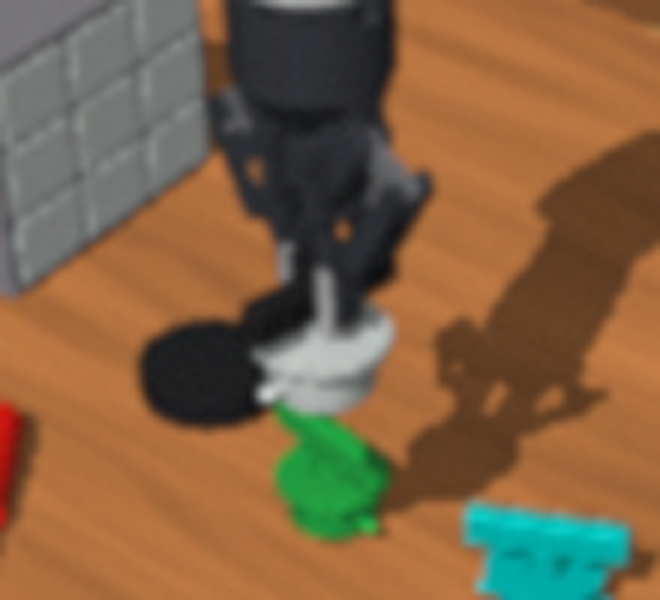

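The cap is held level. The 4.5 N reading is within the expected range. I'll carry it to above the neck.

Call:
move_arm(
  rows=[
    [0, 0, -0.4, 0.25, 0.8, 0, 0],
    [0, 0, -0.4, 0.25, 0.8, 0, 0],
    [0, 0, -0.4, 0.25, 0.8, 0, 0],
    [0, 0, -0.5, 0.25, 0.8, 0, 0],
    [0, 0, -0.5, 0.25, 0.8, 0, 0],
    [0, 0, -0.4, 0.2, 0.8, 0, 0],
    [0, 0, -0.4, 0.2, 0.6, 0, 0],
    [0, 0, 0, 0, 0, 0, 0],
  ],
)

```text
time_s: 7.28
tool_pos: [0.54, 0.155, 0.2189]
ee_rot: [-179.3, -2.1, 160.3]
wrist_force: [-0.7, -0.4, -3.6]
finger_gap: 0.0177
```

```bash
python3 d.py .5495 .152 .21 161
```

```text
rot [-0.01 -0.44  0.13] shift [ 0.189 -0.06  -0.177]
t 7.275 pos [0.54   0.155  0.2189] rpy [-179.31   -2.09  160.34] F [-0.7 -0.4 -3.6] M [-0.03 -0.09  0.04] gap 0.0177 q7 55.91523464724539
```

Call:
move_arm(
  rows=[
    [0, -0.4, 0.1, 0.19, -0.06, 0, 0],
    [0, 0, 0, 0, 0, 0, 0],
    [0, 0, 0, 0, 0, 0, 0],
  ],
)

```text
time_s: 7.65
tool_pos: [0.5482, 0.1479, 0.2159]
ee_rot: [-179.6, -0.4, 160.7]
wrist_force: [0.1, -0.1, -3.5]
finger_gap: 0.0177
```

```bash
python3 d.py .5495 .152 .21 161;  python3 - <<'E'
from h import *
for n in('scene','top'):cv2.imwrite(f"pics/{n}5.png",env.grab_frame(n)[:,:,::-1])
b=cv2.imread('pics/scene5.png')[160:290,300:400]
a=cv2.imread('pics/top5.png')[130:260,200:300]
cv2.imwrite('pics/v5.png',cv2.resize(np.hstack([b,a]),None,fx=4,fy=4,interpolation=cv2.INTER_CUBIC))
E
```

```text
rot [ 0.04 -0.09  0.06] shift [ 0.027  0.082 -0.117]
t 7.65 pos [0.5482 0.1479 0.2159] rpy [-179.64   -0.35  160.69] F [ 0.1 -0.1 -3.5] M [-0.03 -0.01 -0.02] gap 0.0177 q7 56.48370964516172
```

View pics/v5.png

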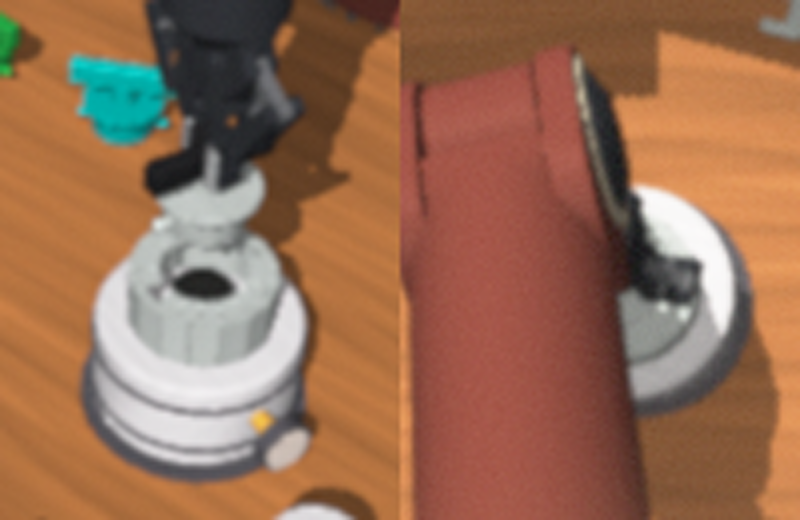

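```bash
cat > ovc.py <<'E'
from ovn import *
def ovcap(img,x,y,zg,yaw,mouth,name,box=(315,165,70,85),k=7,n='scene'):
    x0,y0,w,h=box
    im=cv2.resize(img[y0:y0+h,x0:x0+w],None,fx=k,fy=k,interpolation=cv2.INTER_CUBIC); raw=im.copy()
    def dr(P,c):
        q=(proj(n,P)-[x0,y0]+.5)*k-.5; cv2.polylines(im,[np.round(q).astype(int)],False,c,1,cv2.LINE_AA)
    a=np.radians(yaw); u=np.array([np.cos(a),np.sin(a),0])
    dr(ring(x,y,.034,th,zg-.021),(0,0,255));dr(ring(x,y,.034,th,zg-.027),(0,0,160));dr(ring(x,y,.0265,th,zg-.050),(0,255,255))
    c=np.array([x,y,zg-.042])
    for s in(1,-1): dr(np.array([c+s*.0265*u,c+s*.0385*u]),(0,255,0))
    hu=cv2.convexHull(proj(n,barbox(x,y,a,zg)).astype(np.float32))[:,0]; q=(hu-[x0,y0]+.5)*k-.5
    cv2.polylines(im,[np.round(q).astype(int)],True,(255,0,255),1,cv2.LINE_AA)
    mx,my,ma=mouth; dr(ring(mx,my,.048,th),(255,0,0));dr(ring(mx,my,.0285,th),(255,100,0))
    cv2.imwrite(name,np.hstack([raw,im])[:,:800])
E
python3 - <<'E'
from ovc import *
ovcap(cv2.imread('pics/scene5.png'),.5482,.1479,.212,-19.3,(.5514,.1506,-19),'pics/oc5.png',k=5,box=(310,165,78,85))
E
```

```text
(no output)
```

View pics/oc5.png

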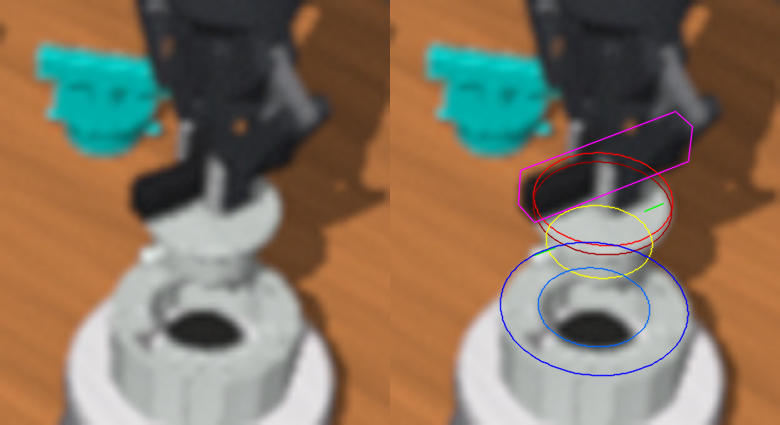

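```bash
python3 - <<'E'
from ovc import *
im=cv2.imread('pics/scene5.png')
ovcap(im,.5482+.0038,.1479-.0013,.212,-19.3,(.5514,.1506,-19),'pics/oc6.png',k=8,box=(328,185,50,60))
E
```

```text
(no output)
```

View pics/oc6.png

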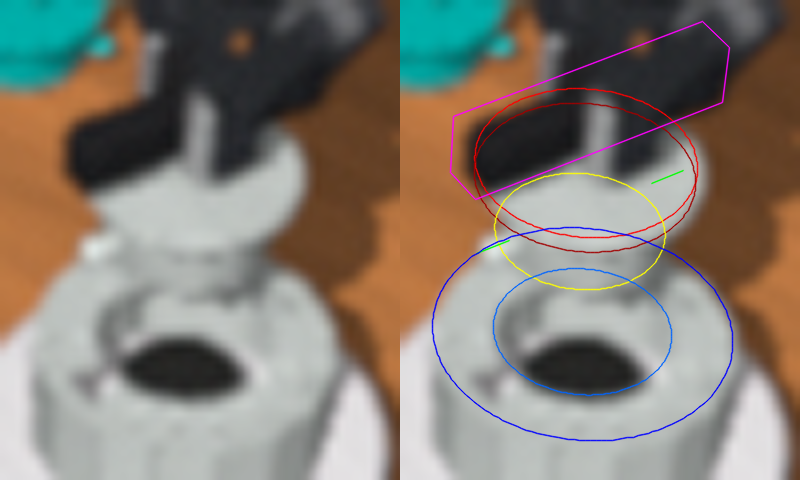

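```bash
python3 d.py .549 .1505 .185 161
```

```text
rot [ 0.04 -0.08  0.06] shift [ 0.011  0.05  -0.623]
t 7.75 pos [0.5484 0.148  0.2162] rpy [-179.67   -0.32  160.69] F [ 0.4 -0.5 -4. ] M [ 0.04  0.01 -0.03] gap 0.0179 q7 56.4785687334429
```

Call:
move_arm(
  rows=[
    [0.04, -0.08, 0.06, 0.02, 0.05, -0.2, 0],
    [0, 0, 0, 0, 0, -0.2, 0],
    [0, 0, 0, 0, 0, -0.2, 0],
    [0, 0, 0, 0, 0, 0, 0],
    [0, 0, 0, 0, 0, 0, 0],
  ],
)

```text
time_s: 8.38
tool_pos: [0.5491, 0.1503, 0.1836]
ee_rot: [-180.0, -0.0, 161.0]
wrist_force: [0.1, 0.9, -3.4]
finger_gap: 0.0179
```

```bash
python3 d.py .549 .1505 .182 161; python3 - <<'E'
from ovc import *
im=env.grab_frame('scene')[:,:,::-1].copy();cv2.imwrite('pics/scene6.png',im)
s=env.read_state();x,y,z=s['tool_pos']
ovcap(im,x+.0018,y+.0011,z-.004,s['ee_rot'][2]-180,(.551,.151,-19),'pics/oc7.png',k=8,box=(328,190,50,60))
E
```

```text
rot [ 0.   -0.01  0.  ] shift [-0.003  0.004 -0.033]
t 8.375 pos [0.5491 0.1503 0.1836] rpy [-1.7998e+02 -3.0000e-02  1.6098e+02] F [ 0.1  0.9 -3.4] M [-0.02 -0.02  0.01] gap 0.0179 q7 56.838171342968735
```

View pics/oc7.png

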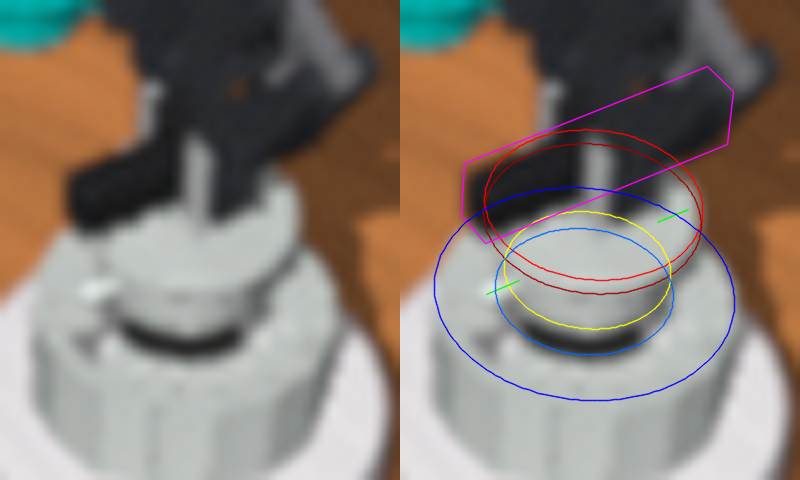

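Call:
move_arm(
  rows=[
    [0, 0, 0, 0, 0, -0.08, 0],
    [0, 0, 0, 0, 0, -0.08, 0],
    [0, 0, 0, 0, 0, 0, 0],
  ],
)

```text
time_s: 8.8
tool_pos: [0.5494, 0.1504, 0.1757]
ee_rot: [180.0, 0.0, 161.0]
wrist_force: [-0.6, -0.7, -3.2]
finger_gap: 0.0178
```

```bash
python3 d.py .549 .1505 .160 161
```

```text
rot [-0.  0.  0.] shift [-0.007  0.002 -0.313]
t 8.8 pos [0.5494 0.1504 0.1757] rpy [1.7998e+02 1.0000e-02 1.6098e+02] F [-0.6 -0.7 -3.2] M [-0.02  0.05  0.02] gap 0.0178 q7 56.89458697126194
```

Call:
move_arm(
  rows=[
    [0, 0, 0, 0, 0, -0.06, 0],
    [0, 0, 0, 0, 0, -0.05, 0],
    [0, 0, 0, 0, 0, 0, 0],
  ],
)

```text
time_s: 9.18
tool_pos: [0.5496, 0.1505, 0.1699]
ee_rot: [180.0, 0.0, 161.0]
wrist_force: [0.5, -0.5, -3.0]
finger_gap: 0.0177
```

```bash
python3 d.py .549 .1505 .160 161
```

```text
rot [-0.01  0.01  0.  ] shift [-0.012 -0.    -0.199]
t 9.175 pos [0.5496 0.1505 0.1699] rpy [1.7996e+02 4.0000e-02 1.6099e+02] F [ 0.5 -0.5 -3. ] M [-0.02  0.02  0.  ] gap 0.0177 q7 56.93835023857552
```

Call:
move_arm(
  rows=[
    [0, 0, 0, 0, 0, -0.05, 0],
    [0, 0, 0, 0, 0, -0.04, 0],
    [0, 0, 0, 0, 0, 0, 0],
  ],
)

```text
time_s: 9.55
tool_pos: [0.5503, 0.1514, 0.1656]
ee_rot: [179.8, 0.1, 161.0]
wrist_force: [0.5, -0.2, -4.9]
finger_gap: 0.0181
```

```bash
python3 d.py .549 .1505 .160 161
```

```text
rot [-0.02  0.03 -0.01] shift [-0.026 -0.018 -0.113]
t 9.55 pos [0.5503 0.1514 0.1656] rpy [1.7984e+02 1.3000e-01 1.6103e+02] F [ 0.5 -0.2 -4.9] M [ 0.07 -0.09  0.02] gap 0.0181 q7 56.977755995754194
```

Call:
move_arm(
  rows=[
    [0, 0, 0, 0, 0, -0.04, 0],
    [0, 0, 0, 0, 0, -0.04, 0],
    [0, 0, 0, 0, 0, 0, 0],
  ],
)

```text
time_s: 9.93
tool_pos: [0.5503, 0.1513, 0.1613]
ee_rot: [179.9, 0.1, 161.0]
wrist_force: [-0.3, 0.0, -3.7]
finger_gap: 0.0177
```

```bash
python3 d.py .549 .1505 .160 161; python3 - <<'E'
from ovc import *
im=env.grab_frame('scene')[:,:,::-1].copy();cv2.imwrite('pics/scene7.png',im)
s=env.read_state();x,y,z=s['tool_pos']
ovcap(im,x+.0018,y+.0011,z-.004,s['ee_rot'][2]-180,(.551,.151,-19),'pics/oc8.png',k=8,box=(328,190,50,60))
E
```

```text
rot [-0.02  0.03 -0.01] shift [-0.025 -0.015 -0.025]
t 9.925 pos [0.5503 0.1513 0.1613] rpy [1.7986e+02 1.2000e-01 1.6103e+02] F [-0.3  0.  -3.7] M [ 0.09 -0.12  0.07] gap 0.0177 q7 57.01435833463518
```

View pics/oc8.png

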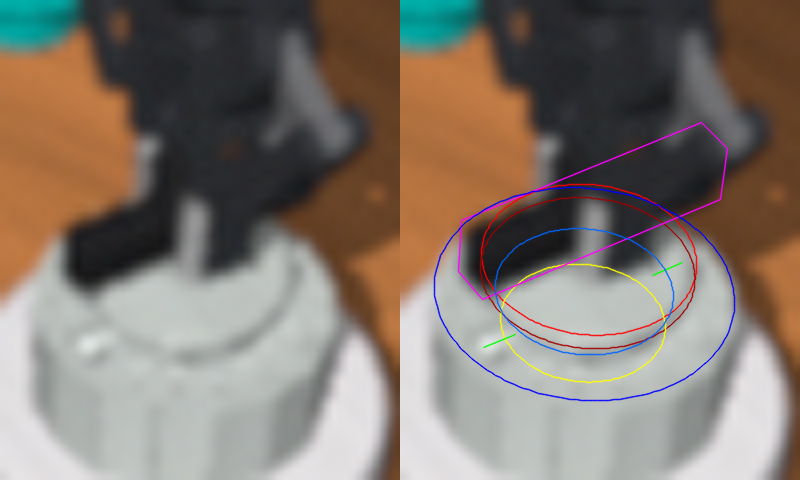

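The ear is in the left slot (scene about (339,232)) and there is almost no contact force. I'll go down on to the seal.

Call:
move_arm(
  rows=[
    [0, 0, 0, 0, 0, -0.04, 0],
    [0, 0, 0, 0, 0, -0.03, 0],
    [0, 0, 0, 0, 0, 0, 0],
  ],
)

```text
time_s: 10.35
tool_pos: [0.5509, 0.151, 0.1594]
ee_rot: [179.8, 0.2, 161.0]
wrist_force: [-1.5, 0.1, 2.1]
finger_gap: 0.0183
```

```bash
python3 d.py .549 .1505 .160 161
```

```text
rot [-0.02  0.05  0.  ] shift [-0.038 -0.009  0.012]
t 10.35 pos [0.5509 0.151  0.1594] rpy [179.81   0.22 160.99] F [-1.5  0.1  2.1] M [-0.03  0.26  0.  ] gap 0.0183 q7 57.03376906188938
```

Call:
move_arm(
  rows=[
    [0, 0, 0, 0, 0, -0.05, 0],
    [0, 0, 0, 0, 0, -0.05, 0],
    [0, 0, 0, 0, 0, -0.03, 0],
  ],
)

```text
time_s: 10.72
tool_pos: [0.551, 0.1508, 0.1549]
ee_rot: [179.8, 0.3, 161.0]
wrist_force: [-3.7, -0.8, 7.8]
finger_gap: 0.0181
```

```bash
python3 d.py .549 .1505 .156 161
```

```text
rot [-0.03  0.07  0.  ] shift [-0.04  -0.007  0.022]
t 10.725 pos [0.551  0.1508 0.1549] rpy [179.76   0.27 160.98] F [-3.7 -0.8  7.8] M [-0.03  0.61  0.04] gap 0.0181 q7 57.08200016219693
```

Call:
move_arm(
  rows=[
    [0, 0.05, -0.5, -0.02, 0, -0.01, 0],
    [0, 0, -0.6, 0, 0, -0.01, 0],
    [0, 0, -0.6, 0, 0, -0.01, 0],
    [0, 0, 0, 0, 0, 0, 0],
  ],
)

```text
time_s: 11.22
tool_pos: [0.5508, 0.152, 0.1568]
ee_rot: [179.6, 0.1, 152.3]
wrist_force: [-2.1, -1.5, 5.3]
finger_gap: 0.0177
```

```bash
python3 d.py .5505 .1507 .1535 140
```

```text
rot [-0.05  0.07 -2.45] shift [-0.006 -0.025 -0.065]
t 11.225 pos [0.5508 0.152  0.1568] rpy [1.7963e+02 1.4000e-01 1.5226e+02] F [-2.1 -1.5  5.3] M [-0.09  0.48  0.02] gap 0.0177 q7 50.3214052202543
```

Call:
move_arm(
  rows=[
    [0, 0, -0.5, 0, -0.02, -0.06, 0],
    [0, 0, -0.6, 0, 0, -0.05, 0],
    [0, 0, -0.6, 0, 0, -0.04, 0],
    [0, 0, 0, 0, 0, -0.04, 0],
  ],
)

```text
time_s: 11.72
tool_pos: [0.5515, 0.1528, 0.1524]
ee_rot: [179.3, 0.2, 143.6]
wrist_force: [-4.6, -1.2, 11.3]
finger_gap: 0.0182
```

```bash
python3 d.py .5505 .1507 .1535 140
```

```text
rot [-0.08  0.11 -0.72] shift [-0.02  -0.043  0.023]
t 11.725 pos [0.5515 0.1528 0.1524] rpy [179.32   0.2  143.6 ] F [-4.6 -1.2 11.3] M [-0.3   0.93  0.02] gap 0.0182 q7 43.73866334125849
```

Call:
move_arm(
  rows=[
    [-0.08, 0.1, -0.5, -0.03, -0.03, 0, 0],
    [0, 0, -0.6, -0.02, -0.02, -0.02, 0],
    [0, 0, -0.6, 0, 0, -0.02, 0],
    [0, 0, 0, 0, 0, -0.02, 0],
  ],
)

```text
time_s: 12.22
tool_pos: [0.5513, 0.1535, 0.1549]
ee_rot: [179.4, 0.2, 135.0]
wrist_force: [-2.9, -1.3, 8.2]
finger_gap: 0.0182
```

```bash
python3 d.py .5505 .1507 .1535 130;python3 - <<'E'
from ovc import *
im=env.grab_frame('scene')[:,:,::-1].copy();cv2.imwrite('pics/scene8.png',im)
s=env.read_state();x,y,z=s['tool_pos']
ovcap(im,x+.0018,y+.0011,z-.004,s['ee_rot'][2]-180,(.551,.151,-19),'pics/oc9.png',k=8,box=(328,190,50,60))
E
```

```text
rot [-0.06  0.12 -1.  ] shift [-0.016 -0.057 -0.028]
t 12.225 pos [0.5513 0.1535 0.1549] rpy [1.7938e+02 1.7000e-01 1.3502e+02] F [-2.9 -1.3  8.2] M [-0.22  0.64  0.  ] gap 0.0182 q7 36.90200617199811
```

View pics/oc9.png

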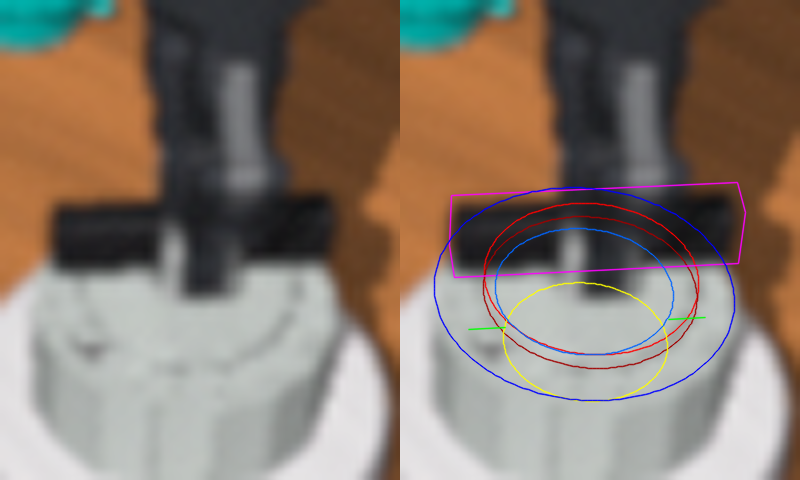

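The bar has turned with the jaws and the empty slot shows at scene (339,234). I'll keep twisting and watch Mz.

Call:
move_arm(
  rows=[
    [-0.06, 0.1, -0.5, -0.02, -0.04, -0.02, 0],
    [0, 0, -0.5, -0.01, -0.01, -0.02, 0],
    [0, 0, 0, 0, 0, -0.02, 0],
  ],
)

```text
time_s: 12.65
tool_pos: [0.5513, 0.1537, 0.1553]
ee_rot: [179.5, 0.0, 130.0]
wrist_force: [-4.5, -1.3, 7.9]
finger_gap: 0.0177
```

```bash
python3 d.py .5505 .1510 .1535 125
```

```text
rot [-0.05  0.08 -1.01] shift [-0.016 -0.054 -0.035]
t 12.65 pos [0.5513 0.1537 0.1553] rpy [1.7954e+02 4.0000e-02 1.3005e+02] F [-4.5 -1.3  7.9] M [-0.26  0.69  0.03] gap 0.0177 q7 33.008098119348155
```

Call:
move_arm(
  rows=[
    [0, 0, -0.5, -0.04, -0.03, -0.02, 0],
    [0, 0, -0.5, -0.02, -0.02, -0.02, 0],
    [0, 0, 0, 0, 0, -0.02, 0],
  ],
)

```text
time_s: 13.02
tool_pos: [0.5511, 0.1536, 0.1557]
ee_rot: [179.0, 0.1, 125.0]
wrist_force: [-3.6, -1.1, 6.7]
finger_gap: 0.0179
```

```bash
python3 d.py .5505 .1510 .1535 120
```

```text
rot [-0.09  0.18 -1.01] shift [-0.012 -0.053 -0.044]
t 13.025 pos [0.5511 0.1536 0.1557] rpy [1.7899e+02 1.3000e-01 1.2504e+02] F [-3.6 -1.1  6.7] M [-0.27  0.7   0.05] gap 0.0179 q7 29.27146424428722
```

Call:
move_arm(
  rows=[
    [-0.08, 0.15, -0.5, -0.04, -0.03, -0.03, 0],
    [0, 0, -0.5, -0.02, -0.02, -0.03, 0],
    [0, 0, 0, 0, 0, -0.02, 0],
  ],
)

```text
time_s: 13.4
tool_pos: [0.5514, 0.1539, 0.1554]
ee_rot: [179.2, 0.1, 120.0]
wrist_force: [-3.3, -1.7, 8.4]
finger_gap: 0.0178
```

```bash
python3 d.py .5505 .1510 .1535 115
```

```text
rot [-0.06  0.14 -1.01] shift [-0.018 -0.058 -0.039]
t 13.4 pos [0.5514 0.1539 0.1554] rpy [1.7924e+02 8.0000e-02 1.2003e+02] F [-3.3 -1.7  8.4] M [-0.32  0.78  0.08] gap 0.0178 q7 25.26706777362509
```

Call:
move_arm(
  rows=[
    [0, 0, -0.5, -0.03, -0.02, -0.03, 0],
    [0, 0, -0.5, -0.02, -0.02, -0.03, 0],
    [0, 0, 0, 0, 0, -0.02, 0],
  ],
)

```text
time_s: 13.78
tool_pos: [0.5511, 0.1538, 0.155]
ee_rot: [178.8, 0.1, 115.1]
wrist_force: [-4.0, -0.8, 7.5]
finger_gap: 0.018
```

```bash
python3 d.py .5505 .1510 .1535 110
```

```text
rot [-0.08  0.23 -1.01] shift [-0.011 -0.056 -0.03 ]
t 13.775 pos [0.5511 0.1538 0.155 ] rpy [1.7879e+02 7.0000e-02 1.1505e+02] F [-4.  -0.8  7.5] M [-0.25  0.82  0.11] gap 0.018 q7 21.54150347585583
```

Call:
move_arm(
  rows=[
    [-0.08, 0.2, -0.5, -0.03, -0.02, -0.04, 0],
    [0, 0, -0.5, -0.02, -0.02, -0.04, 0],
    [0, 0, 0, 0, 0, -0.02, 0],
  ],
)

```text
time_s: 14.15
tool_pos: [0.5513, 0.1539, 0.1543]
ee_rot: [179.4, -0.0, 110.1]
wrist_force: [-3.5, -2.0, 8.6]
finger_gap: 0.0178
```

```bash
python3 d.py .5505 .1510 .1535 105
```

```text
rot [-0.04  0.12 -1.02] shift [-0.017 -0.058 -0.016]
t 14.15 pos [0.5513 0.1539 0.1543] rpy [ 1.7935e+02 -2.0000e-02  1.1009e+02] F [-3.5 -2.   8.6] M [-0.32  0.74  0.04] gap 0.0178 q7 17.580675224776776
```

Call:
move_arm(
  rows=[
    [0, 0, -0.5, -0.03, -0.02, -0.04, 0],
    [0, 0, -0.5, -0.02, -0.02, -0.04, 0],
    [0, 0, 0, 0, 0, -0.02, 0],
  ],
)

```text
time_s: 14.52
tool_pos: [0.5513, 0.1538, 0.1537]
ee_rot: [178.9, -0.1, 105.1]
wrist_force: [-3.3, -1.3, 8.1]
finger_gap: 0.018
```

```bash
python3 d.py .5505 .1510 .1535 100
```

```text
rot [-0.07  0.22 -1.03] shift [-0.016 -0.055 -0.004]
t 14.525 pos [0.5513 0.1538 0.1537] rpy [ 1.7887e+02 -1.3000e-01  1.0514e+02] F [-3.3 -1.3  8.1] M [-0.26  0.81  0.06] gap 0.018 q7 13.93330216886397
```

Call:
move_arm(
  rows=[
    [-0.07, 0.2, -0.5, -0.03, -0.02, -0.04, 0],
    [0, 0, -0.5, -0.02, -0.02, -0.03, 0],
    [0, 0, 0, 0, 0, -0.02, 0],
  ],
)

```text
time_s: 14.9
tool_pos: [0.5518, 0.1539, 0.1539]
ee_rot: [179.4, -0.2, 100.2]
wrist_force: [-4.1, -2.2, 8.0]
finger_gap: 0.018
```

```bash
python3 d.py .5505 .1510 .1535 95
```

```text
rot [-0.05  0.12 -1.03] shift [-0.027 -0.057 -0.008]
t 14.9 pos [0.5518 0.1539 0.1539] rpy [ 1.7939e+02 -1.7000e-01  1.0018e+02] F [-4.1 -2.2  8. ] M [-0.31  0.79  0.08] gap 0.018 q7 9.985234248633997
```

Call:
move_arm(
  rows=[
    [0, 0.1, -0.5, -0.04, -0.03, -0.03, 0],
    [0, 0, -0.5, -0.03, -0.02, -0.03, 0],
    [0, 0, 0, 0, 0, -0.02, 0],
  ],
)

```text
time_s: 15.28
tool_pos: [0.5516, 0.154, 0.154]
ee_rot: [179.3, -0.5, 95.3]
wrist_force: [-3.8, -0.7, 8.3]
finger_gap: 0.0175
```

```bash
python3 d.py .5505 .1510 .1535 90
```

```text
rot [-0.1   0.13 -1.06] shift [-0.022 -0.06  -0.01 ]
t 15.275 pos [0.5516 0.154  0.154 ] rpy [179.32  -0.46  95.28] F [-3.8 -0.7  8.3] M [-0.28  0.8   0.15] gap 0.0175 q7 6.4019438295243445
```

Call:
move_arm(
  rows=[
    [0, 0.1, -0.5, -0.04, -0.03, -0.04, 0],
    [0, 0, -0.5, -0.03, -0.02, -0.04, 0],
    [0, 0, 0, 0, 0, -0.02, 0],
  ],
)

```text
time_s: 15.65
tool_pos: [0.5513, 0.1539, 0.1531]
ee_rot: [179.3, -0.7, 90.4]
wrist_force: [-4.3, -1.2, 6.5]
finger_gap: 0.0181
```

```bash
python3 d.py .5505 .1510 .1535 85
```

```text
rot [-0.14  0.15 -1.08] shift [-0.017 -0.058  0.008]
t 15.65 pos [0.5513 0.1539 0.1531] rpy [179.28  -0.72  90.41] F [-4.3 -1.2  6.5] M [-0.31  0.81  0.11] gap 0.0181 q7 2.878361408841127
```

Call:
move_arm(
  rows=[
    [-0.1, 0.1, -0.5, -0.04, -0.03, -0.04, 0],
    [0, 0, -0.5, -0.03, -0.02, -0.04, 0],
    [0, 0, 0, 0, 0, -0.02, 0],
  ],
)

```text
time_s: 16.02
tool_pos: [0.5511, 0.154, 0.1525]
ee_rot: [179.3, -0.5, 85.6]
wrist_force: [-5.4, -1.6, 8.2]
finger_gap: 0.018
```

```bash
python3 d.py .5505 .1510 .1535 80;python3 - <<'E'
from ovc import *
im=env.grab_frame('scene')[:,:,::-1].copy();cv2.imwrite('pics/scene9.png',im)
s=env.read_state();x,y,z=s['tool_pos']
ovcap(im,x,y,z-.004,s['ee_rot'][2]-180,(.551,.151,-19),'pics/oc10.png',k=8,box=(328,190,50,60))
E
```

```text
rot [-0.08  0.16 -1.12] shift [-0.011 -0.059  0.019]
t 16.025 pos [0.5511 0.154  0.1525] rpy [179.25  -0.48  85.61] F [-5.4 -1.6  8.2] M [-0.34  0.87  0.2 ] gap 0.018 q7 -1.083161911887906
```

View pics/oc10.png

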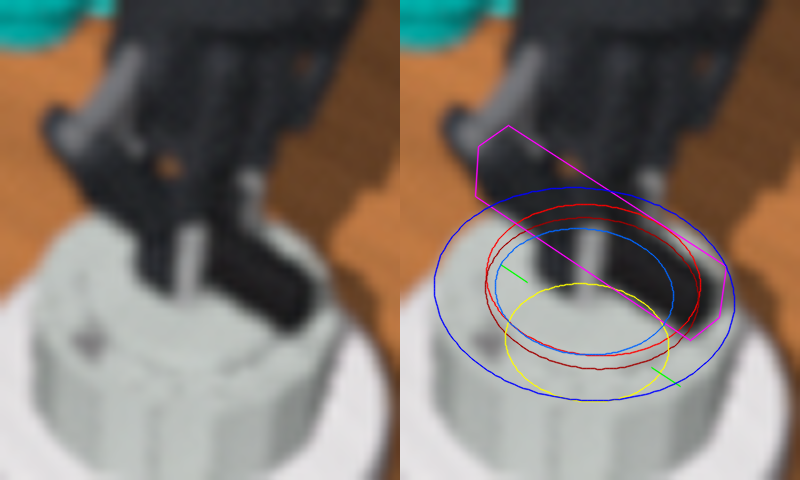

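Call:
move_arm(
  rows=[
    [-0.08, 0.1, -0.5, -0.03, -0.03, -0.03, 0],
    [0, 0, 0, 0, 0, -0.02, 0],
  ],
)

```text
time_s: 16.32
tool_pos: [0.5508, 0.1541, 0.1525]
ee_rot: [179.5, -0.2, 83.4]
wrist_force: [-5.2, -3.2, 7.6]
finger_gap: 0.0181
```

```bash
python3 d.py .5505 .1510 .1535 80
```

```text
rot [-0.02  0.1  -0.69] shift [-0.007 -0.062  0.021]
t 16.325 pos [0.5508 0.1541 0.1525] rpy [ 1.795e+02 -1.700e-01  8.344e+01] F [-5.2 -3.2  7.6] M [-0.47  0.81  0.42] gap 0.0181 q7 -3.0756023005758273
```

Call:
move_arm(
  rows=[
    [0, 0.05, -0.3, 0, 0, -0.03, 0],
    [0, 0, 0, 0, 0, -0.02, 0],
  ],
)

```text
time_s: 16.58
tool_pos: [0.5509, 0.1541, 0.1524]
ee_rot: [179.7, -0.1, 82.4]
wrist_force: [-3.4, -0.2, 6.7]
finger_gap: 0.0179
```

```bash
python3 d.py .5505 .1510 .1535 80
```

```text
rot [-0.01  0.06 -0.47] shift [-0.009 -0.061  0.021]
t 16.575 pos [0.5509 0.1541 0.1524] rpy [ 1.7969e+02 -1.0000e-01  8.2370e+01] F [-3.4 -0.2  6.7] M [-0.19  0.56  0.53] gap 0.0179 q7 -3.9589473366421024
```

Mz has climbed from 0.2 to 0.53 N·m over the last 3° and the turn is lagging the command. The TCP is at 0.1524, which puts cap_grip about 28.5–29 mm above mouth. That means the cap is against the stop, so I'll let go.

Call:
move_arm(
  rows=[
    [0, 0, 0, 0, 0, 0, 0.2],
    [0, 0, 0, 0, 0, 0, 0.4],
    [0, 0, 0, 0, 0, 0, 0.5],
    [0, 0, 0, 0, 0, 0, 0.6],
    [0, 0, 0, 0, 0, 0, 0.6],
  ],
)

```text
time_s: 17.2
tool_pos: [0.5517, 0.1542, 0.1517]
ee_rot: [179.6, -0.1, 82.4]
wrist_force: [0.2, -0.4, 0.0]
finger_gap: 0.0513
```

```bash
python3 d.py .5505 .1510 .1535 80
```

```text
rot [ 0.    0.08 -0.48] shift [-0.024 -0.065  0.037]
t 17.2 pos [0.5517 0.1542 0.1517] rpy [ 1.7959e+02 -6.0000e-02  8.2430e+01] F [ 0.2 -0.4  0. ] M [0.03 0.05 0.01] gap 0.0513 q7 -3.9337681810906058
```

Released, and the wrist reads zero. I'll rise straight up and then move aside to look.

Call:
move_arm(
  rows=[
    [0, 0, 0, 0, 0, 0.3, 0.6],
    [0, 0, 0, 0, 0, 0.6, 0.6],
    [0, 0, 0, 0, 0, 0.9, 0.6],
    [0, 0, 0, 0, 0, 0.9, 0.6],
    [0, 0, 0, -0.2, 0.9, 0, 0.6],
    [0, 0, 0, -0.2, 0.9, 0, 0.6],
    [0, 0, 0, -0.2, 0.9, 0, 0.6],
    [0, 0, 0, -0.2, 0.9, 0, 0.6],
    [0, 0, 0, -0.2, 0.9, 0, 0.6],
    [0, 0, 0, 0, 0, 0, 0.6],
  ],
)

```text
time_s: 18.45
tool_pos: [0.5007, 0.3835, 0.303]
ee_rot: [178.9, -0.5, 82.0]
wrist_force: [-0.1, 0.5, -0.2]
finger_gap: 0.0513
```

```bash
python3 d.py .5505 .1510 .1535 80;python3 - <<'E'
from ovc import *
I={n:env.grab_frame(n)[:,:,::-1].copy() for n in('scene','top')}
for n in I: cv2.imwrite(f'pics/{n}10.png',I[n])
ovcap(I['scene'],.551,.151,.149,-97.5,(.551,.151,-19),'pics/oc11.png',k=8,box=(328,190,50,60))
ovcap(I['top'],.548,.1535,.149,-97.5,(.548,.1535,-19),'pics/oc12.png',k=8,box=(230,175,50,55),n='top')
print([ (n,(lambda r:(r.x[:2],np.degrees(r.x[2]),r.fun))(fitbar(I,{n:b},[.55,.152,np.radians(-97)],zc=.149,thr=100))) for n,b in(('top',(230,185,50,32)),('scene',(328,205,45,35)))])
E
```

```text
rot [-0.06  0.24 -0.4 ] shift [ 0.996 -4.649 -2.991]
t 18.45 pos [0.5007 0.3835 0.303 ] rpy [178.88  -0.49  82.02] F [-0.1  0.5 -0.2] M [-0.07 -0.01 -0.02] gap 0.0513 q7 -32.14610168165524
[('top', (array([0.54779011, 0.15448521]), np.float64(-95.88284389718233), np.float64(-0.7460818344377826))), ('scene', (array([0.55334097, 0.15599885]), np.float64(-97.0313139019708), np.float64(-0.7864762974252025)))]
```

View pics/oc11.png

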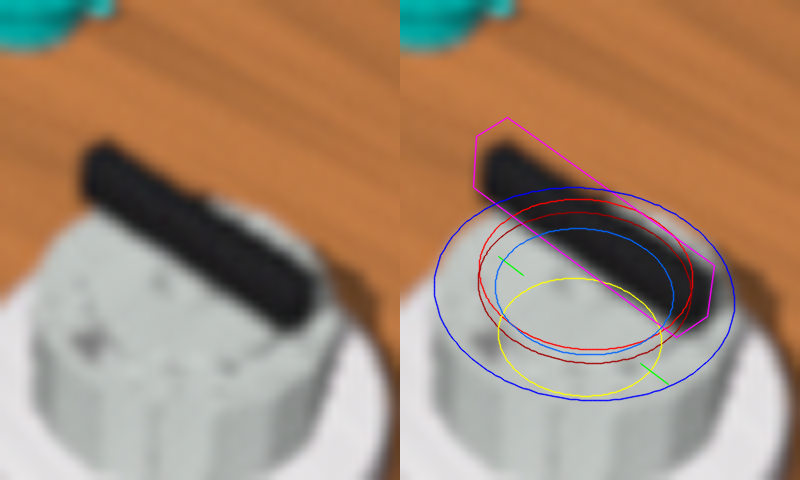

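View pics/oc12.png

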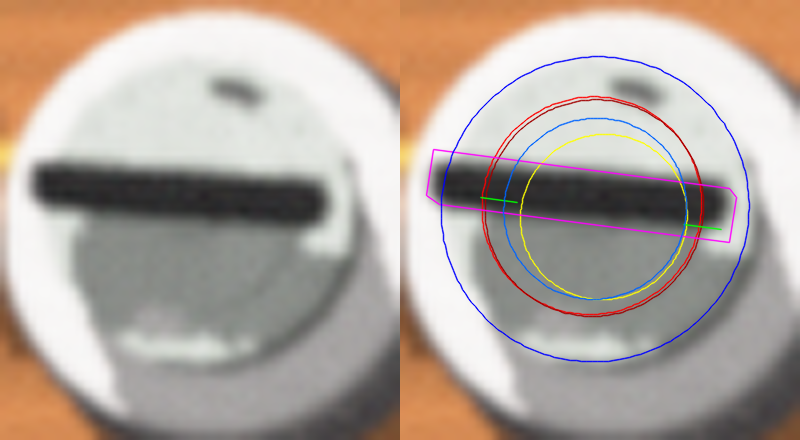

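View pics/top10.png

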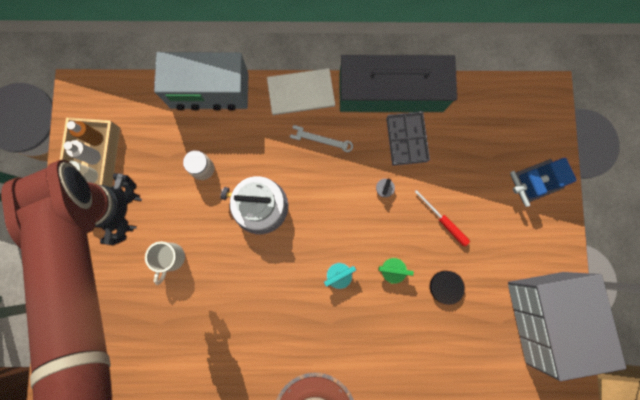

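The top view shows the bar across the neck at (254,199). The upper slot is empty at (259,186), the gripper is well clear, and every bystander sits at its original pixels. The fitted bar yaw of -96 to -97° is about 77° from the slots. Handing in.

```bash
python3 - <<'E'
from workcell import env
print(env.hand_in())
E
```

```text
the job is handed in; nothing more can be done
None
```

I put the steel cap with the black bar into the slotted neck, pressed it onto the seal and twisted it clockwise about 77° from the slots. I then let go, moved the arm clear and handed in at about 18.5 s. `hand_in` gave no verdict.

**Stop reached:** the turning moment rose from 0.2 to 0.53 N·m over the last 3°. The height stopped falling and the turn lagged behind the command. I stopped there, below the 0.8 N·m limit, so I judged the stop from moment and height and did not push harder to confirm it.

**Cap height:** from the tool height and the point where the seal first pushed back, `cap_grip` was about 28.5–29 mm above mouth at release. I could not confirm that from the images, where 1 mm is about a third of a pixel.

**Loads:** readings between moves showed contact with the pot reaching about 15 N, below the 50 N limit. A side load of 3–5 N stayed on the cap during the twist. At release the wrist read zero.

**Last pictures:**
- **Pot and bystanders:** both slots are empty, the gripper is clear and the bystanders look unmoved.
- **Bar direction:** the two cameras put the bar at -96° and -97°.
- **Bar position:** the cameras disagree by about 5 mm in x, and the scene camera places the bar about 5 mm from the neck centre I measured. I put most of this down to calibration and fit error, since the plug has only about 2 mm of play.

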